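# Clear the doser, seal its hopper and take off the outer lid

## Robot

A 6-joint arm with a two-finger parallel gripper is mounted at the origin on the work surface. World frame = base frame: x ahead of the robot, y to its left, z up, the work surface at z = 0. Lengths are in m, angles in rad, forces in N, time in s.
With the tool pointing down it reaches from about 0.3 to 0.775 m from the base axis. Payload 14.6 kg.
Tool frame: the origin (TCP) lies between the finger pads; the fingertips stand ctrl.tip_extent ahead of it and the grasp point (between the pads) lies 3 mm ahead of it (ctrl.tip_extent is the distance from the TCP to the fingertips, in m); z points along the fingers, y is the line along which they close (so a half turn about z gives the same grasp; the last joint's range is limited). The gripper opens to 94 mm and grips with 3 to 60 N. Pads are 16 mm wide; open, the fingers measure 119 mm over their backs; the gripper's body (75 mm by 177 mm) begins 78 mm behind the grasp point.
Start: joints at [1.16, 0.3, 1.521, -0, 1.321, -0.067], TCP at [0.185, 0.518, 0.227] pointing down, gripper open.
Joint ranges: [-3.03, 3.03], [-0.79, 2.21], [0.23, 2.52], [-1.04, 4.18], [0, 3.07], [-2.55, 2.55]. Speed limits (rad/s): [2.22, 2.22, 2.57, 3.14, 3.14, 3.14].

## Interface

Orientations are given as [roll, pitch, yaw] about the fixed x, y, z axes, in that order (R = Rz(yaw) Ry(pitch) Rx(roll)).
In Python, from station import ctrl gives the robot as it stands.
- The arm moves only by the tool shift_gripper, called after "Request:" by a JSON object that holds its "method" and its "body". Schema: {"type":"object","properties":{"motion":{"type":"array","items":{"type":"array","items":{"type":"array","items":{"type":"number"},"minItems":6,"maxItems":6},"minItems":1,"maxItems":10},"minItems":1,"maxItems":1},"finger_gap":{"type":"number"},"grip_force":{"type":"number"},"only":{"type":"string"},"quiet":{"type":"boolean"},"lines":{"type":"string"}},"required":["motion"],"additionalProperties":false}. motion is a list that holds a single list of rows (three levels of brackets), with 1 to 10 rows, each of 6 numbers: dx, dy, dz in shares of the most that a row can go, 1 being 50 mm, then a rotation vector rx, ry, rz in fractions of the full range, 1 being 180 degrees; each row shifts and turns the commanded pose from where the row before left it, along the tool's axes as they then stand; what a row does not reach is not made up. A row lasts 1/10 s, in which the tool goes at most 0.05 m and 0.15 rad, less where a joint would pass 70% of its speed; a pose out of reach is approached as far as the arm can. finger_gap is the finger opening in m, set as the call begins (left out keeps the last). The fingers move at their own pace and stop on an object; grip_force is the grip in N (left out, the last holds). Time passes only in rows, so rows that do not move let the fingers close. The tool returns the time, the measured TCP pose, the force, the opening and the grip force at its end. only (a regular expression) keeps the lines of the reply that match it, lines (a string "A,B") keeps lines A to B, and quiet returns only ok. No shift or turn number may pass 1 either way. Input that does not fit is refused with a message, and nothing moves.
- ctrl.get_obs(): the state, without advancing time (a new reading comes with each control period).
- ctrl.camera(name): name is "scene" or "top" or "wrist"; returns a dict with "pixels" (480x640x3 uint8, blue, green, red), "fx", "fy", "cx", "cy" (pixels), "k1" (the pictures are not rectified: a ray, as slopes to the right and down, at radius r is drawn at 1 + k1 r^2 times it, then the intrinsics apply), "extrinsics" (4x4, takes a point from camera to world coordinates). Camera axes: x right, y up, looking along -z (the intrinsics and any distortion apply to the point x, -y, -z); pixel columns grow to the right and rows downward; lengths in m; the calibration is good to about 2 mm. A picture is of the moment at which its call begins. There is no depth.
- ctrl.hand_in(): hands the job in; it is judged then, once.
The state is a dict: "time_s": time; "qpos": joint angles; "joint_vel": joint speeds; "tau": joint torques, N m; "ee_pos": TCP position; "eef_rot": TCP orientation; "force": force on the tool from outside, world axes, zero at the start; "moment": the same for the moment, N m; "grip_width": finger opening in m; "grip_force": force on a finger pad.
Only numpy, scipy, OpenCV 4.12 (cv2) and the standard library are available. Lean on these libraries where they do the work, as an engineer would, in place of code of your own. Each camera call takes 0.05 s, during which the arm holds its last target. There are 200 camera calls.

## Task

Clear the grain doser: push the lever at its foot all the way round to its stop and let it spring back. Then pick up the nested pair of lids together by the slim knob of the inner lid, lower them onto the hopper without dropping them, let go, and lift the outer lid off alone by its wooden collar, so that the inner lid stays seated on the hopper undisturbed. Finish with the outer lid still held level in the gripper, all of it higher than the top of the inner lid's knob and touching nothing else, and leave the other things on the table where they are.

Things in the scene. Friction and masses are not known exactly. Their poses are not given: they have to be found in the camera images.
- hopper: grain doser, fixed: dark foot 144 mm across, 12 high; white drum 120 mm across up to 55; on it an open steel hopper, 97 mm across outside, 90 inside, rim 120 mm above the table. Origin: centre of its underside, on the hopper's axis. Its -x axis points roughly to the robot (lever side), +x to the chute, which juts 105 mm from the axis, 60 to 85 mm above the table
- hopper_rim (a point): centre of the hopper's open mouth, at the height of its rim (120 mm above the table); axes as hopper
- dose_lever (a joint): lever's angle (rad) about the hopper's vertical axis: 0 at rest, 1.0 at the stop, positive counter-clockwise from above. Sprung back; push at the knob 1 N rising to 4 N at the stop. At rest it points from the axis 0.5 rad off the hopper's -x axis towards its +y, at the stop 0.5 rad off it towards its -y
- lever_knob (a point): top centre of the lever's upright round wooden knob: 22 mm across, 130 mm from the hopper's axis, reaching from 39 to 110 mm above the table; a flat steel arm 16 mm wide, its top 39 mm above the table, joins it to the drum
- inner_lid: inner steel lid: flange 96 mm across, 4 thick, that rests on the rim; below it a tapering plug 84 mm across (74 at its end), 16 deep, that enters the mouth; above it a straight wooden knob (stem) 16 mm across, its top 66 mm above the origin. Origin: on the axis at the flange's underside, on the rim when seated, 16 mm above the table at the start. z up. About 0.25 kg
- outer_lid: outer steel lid, loose on the inner's flange: plate 113 mm across, 4 thick, skirt 10 mm below its underside, wooden collar (tube) 28 mm across, 28 high, hole 21, through which the stem passes and stands 30 mm out. Gripped by the stem both rise, by the collar only the outer. Origin: axis at the plate's underside, 4 mm above the inner's when nested; collar top 32 mm above it. z up. 0.18 kg
- catch_cup: small open steel cup, 60 mm across and 45 mm high, standing just beyond the hopper under its chute; origin at the centre of its foot. Leave alone
- grain_jar: glass jar, 66 mm across, 100 mm high, near the middle line; origin at the centre of its foot. Leave alone
- crown_cap: metal bottle cap lying flat, 32 mm across, 6 mm high; origin at its underside's centre. Leave alone
- spoon: wooden spoon 240 mm long lying on the right; origin at its underside. Leave alone
- coffee_can: black can, 90 mm across, 125 mm high, far to one side; origin at the centre of its foot. Leave alone
- wood_pot: turned wooden pot, 80 mm across, 94 mm high, far to one side; origin at the centre of its foot. Leave alone
- mug: white mug, 76 mm across without its handle, 88 mm high, on the left; origin at the centre of its foot. Leave alone

How it is judged:
On the way, in this order (a step that is already met when the one before it is completed fails the run):
1. the lever is pushed to its stop (value of joint dose_lever above 0.92 rad), for 0.05 s.
2. the lever has sprung back (value of joint dose_lever below 0.08 rad), for 0.1 s.
3. both lids, nested, sit on the hopper and are let go (z of inner_lid in the frame of hopper_rim between -0.004 and 0.004 m and horizontal distance between inner_lid and hopper_rim below 0.007 m and angle between inner_lid's own z axis and vertical below 0.06 rad and z of outer_lid in the frame of inner_lid below 0.009 m and contact force between the fingers and inner_lid below 0.3 N and value of joint dose_lever below 0.1 rad), for 0.2 s.
At the end, for the whole second after the job is handed in: Inner lid seated on the hopper (4 mm in height, 7 mm off-centre, 0.06 rad tilt), untouched; lever back (under 0.1 rad); fingers hold the outer lid still and level (0.2 rad), its plate over 77 mm above the rim (skirt above the inner knob), touching no other thing (z of inner_lid in the frame of hopper_rim between -0.004 and 0.004 m and horizontal distance between inner_lid and hopper_rim below 0.007 m and angle between inner_lid's own z axis and vertical below 0.06 rad and value of joint dose_lever below 0.1 rad and z of outer_lid in the frame of hopper_rim above 0.077 m and angle between outer_lid's own z axis and vertical below 0.2 rad and contact force between the fingers and outer_lid above 1 N and contact force between each of outer_lid, the fingers and inner_lid below 0.1 N and contact force between outer_lid and hopper below 0.1 N and contact force between outer_lid and catch_cup below 0.1 N and contact force between outer_lid and grain_jar below 0.1 N and contact force between outer_lid and crown_cap below 0.1 N and contact force between outer_lid and spoon below 0.1 N and contact force between outer_lid and coffee_can below 0.1 N and contact force between outer_lid and wood_pot below 0.1 N and contact force between outer_lid and mug below 0.1 N and linear speed of outer_lid below 0.05 m/s and linear speed of inner_lid below 0.03 m/s); the arm keeps its last pose, push and grip.
It fails at once if the outer lid is parted from the inner one while the inner lid is not seated on the hopper (lifted alone elsewhere, or the inner lid lifted along with it) (z of outer_lid in the frame of inner_lid above 0.02 m and not (z of inner_lid in the frame of hopper_rim between -0.004 and 0.004 m and horizontal distance between inner_lid and hopper_rim below 0.007 m)).
It fails at once if the lids are dropped or knocked about: the inner lid moves faster than 0.4 m/s with no finger on it (linear speed of inner_lid above 0.4 m/s and contact force between the fingers and inner_lid below 0.1 N).
It fails at once if another thing on the table is shifted by more than 30 mm (distance of any of catch_cup, grain_jar, crown_cap, spoon, coffee_can, wood_pot, mug from where it was at the start of the episode above 0.03 m).
It also fails if it takes over 72 s, if anything falls off the work surface, if the arm or the gripper's body presses on something with over 40 N, if the wrist force passes 120 N, or if a joint passes its speed limit or range.

## Working session

There is one attempt and no reset: what is moved stays moved. The work goes in short steps, Python scripts to look and compute and a tool call to move; the robot and the scene stay as the last step left them, time stands still between calls to the robot, and variables do not carry over. Pictures are saved under pics/ and viewed, at most 10 in all, crops included, and the job is handed in when it is done.

```bash
ls; mkdir -p pics
```

Run:
```python
from station import ctrl
import cv2
print(ctrl.get_obs(), ctrl.tip_extent)
for n in ("scene","top"):
    c=ctrl.camera(n); cv2.imwrite(f"pics/{n}0.png",c["pixels"]); print(n,{k:v for k,v in c.items() if k!="pixels"})
```

```text
pics
station.py
{'time_s': 0.0, 'qpos': array([ 1.16042473e+00,  3.00476470e-01,  1.52160944e+00, -1.85706854e-05,
        1.32067892e+00, -6.65872474e-02]), 'joint_vel': array([-0.00053307, -0.00066209,  0.00012292,  0.00026618,  0.00022808,
       -0.00122014]), 'tau': array([ 6.46163589e-04, -5.31802905e+01, -3.52740061e+01,  7.08806422e-02,
        2.44899967e-02, -1.31711677e-04]), 'ee_pos': array([0.18528162, 0.51759281, 0.22687137]), 'eef_rot': array([-3.14042188e+00, -6.00464722e-05,  2.79781287e+00]), 'force': array([-0.83310133,  0.53269431, -0.11105387]), 'moment': array([-0.05904203,  0.03070621,  0.03561106]), 'grip_force': 0.0, 'grip_width': 0.0940545078820807} 0.022
scene {'fx': 450.65439166444986, 'fy': 450.65439166444986, 'cx': 318.02806044186127, 'cy': 231.9036771118188, 'k1': -0.07769774805790103, 'extrinsics': array([[ 0.8475576 , -0.43328961,  0.30644123,  0.87011248],
       [ 0.53065998,  0.68453916, -0.49980608, -0.45216798],
       [ 0.00678976,  0.58623054,  0.81011583,  0.90688446],
       [ 0.        ,  0.        ,  0.        ,  1.        ]])}
top {'fx': 512.4553789101774, 'fy': 512.4553789101774, 'cx': 322.68950880807796, 'cy': 231.3454895021481, 'k1': -0.006370730847486553, 'extrinsics': array([[ 2.88363406e-02,  9.81185340e-01, -1.90902575e-01,
         3.49448899e-01],
       [-9.99583668e-01,  2.84923083e-02, -4.54734497e-03,
         2.16859912e-02],
       [ 9.77466819e-04,  1.90954225e-01,  9.81598456e-01,
         1.21481667e+00],
       [ 0.00000000e+00,  0.00000000e+00,  0.00000000e+00,
         1.00000000e+00]])}
```

View pics/scene0.png

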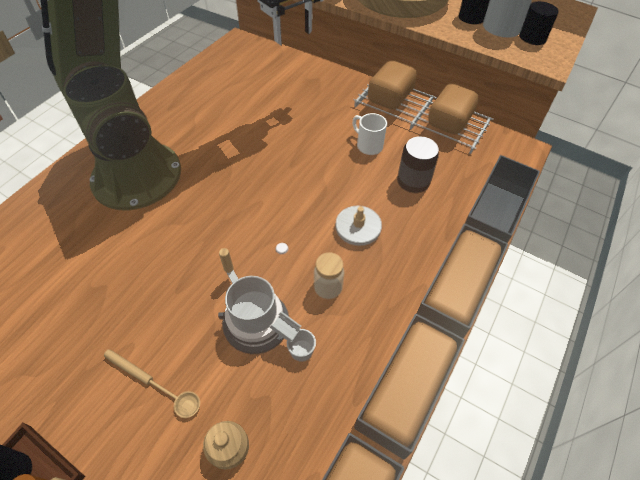

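View pics/top0.png

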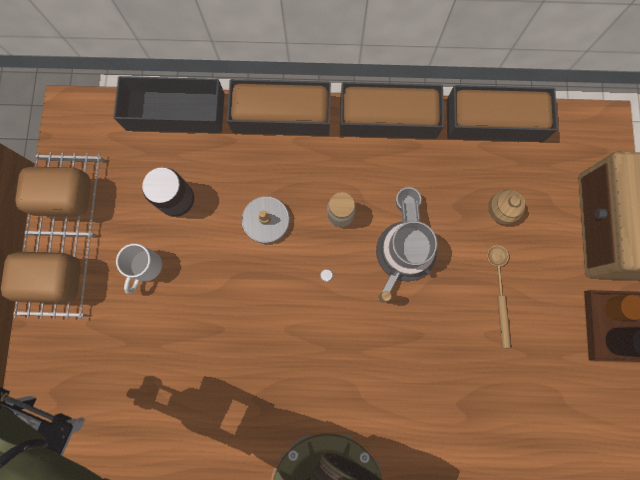

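The top view shows the lids near (266,219), the hopper rim near (414,246), the lever knob near (386,296), the jar at (341,207) and the cap at (326,275). In the scene view the stem is at (360,210), the rim at (250,303) and the lever knob at (224,252). I'll enlarge these for reading.

Create h.py:
```python
import numpy as np, cv2
from scipy.optimize import least_squares
def dist(c): return np.array([c["k1"],0,0,0,0.])
def K(c): return np.array([[c["fx"],0,c["cx"]],[0,c["fy"],c["cy"]],[0,0,1.]])
def at_z(c,uv,z):
    s=cv2.undistortPoints(np.array([[uv]],float),K(c),dist(c))[0,0]
    E=c["extrinsics"]; d=E[:3,:3]@np.array([s[0],-s[1],-1]); o=E[:3,3]
    return (o+d*(z-o[2])/d[2])[:2]
def proj(c,P):
    E=c["extrinsics"]; p=(np.atleast_2d(P)-E[:3,3])@E[:3,:3]*[1,-1,-1]
    return cv2.projectPoints(p,np.zeros(3),np.zeros(3),K(c),dist(c))[0][:,0]
```

Run:
```python
import cv2,numpy as np
t=cv2.imread("pics/top0.png");s=cv2.imread("pics/scene0.png")
def crop(im,x,y,w,h,k,):
    return cv2.resize(im[y:y+h,x:x+w],None,fx=k,fy=k,interpolation=cv2.INTER_CUBIC)
# each 100x75 x4 -> 400x300
a=np.hstack([crop(t,220,180,100,75,4),crop(t,360,235,100,75,4)])
b=np.hstack([crop(s,310,190,100,75,4),crop(s,200,240,100,75,4)])
m=np.vstack([a,b])
cv2.imwrite("pics/z.png",m)
```

```text
(no output)
```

View pics/z.png

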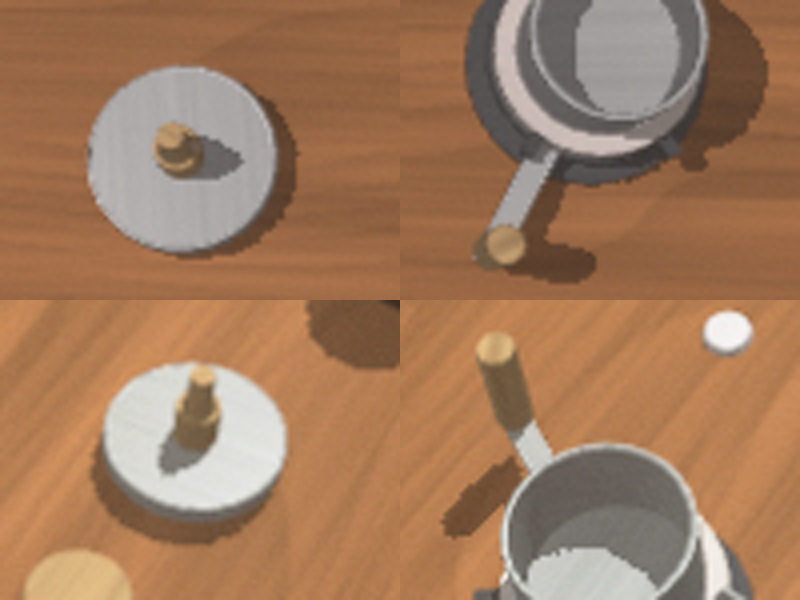

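The crops show clean edges. The plate spans crop x 88–276, y 67–252 (top view), with the stem top at (174,134). The rim spans x 530–709 with its lower edge at y 122, and the lever knob top is at (506,243). In the scene view the plate spans x 104–287 with its upper edge at y 363, the rim spans x 503–697 with its upper edge at y 445, and the lever knob top is at (496,347).

Run:
```python
from h import *
from station import ctrl
t=ctrl.camera("top");s=ctrl.camera("scene")
th=np.linspace(0,2*np.pi,361)
def f(v,x0): return x0+(v+.5)/4-.5
def ext(c,p,z,r):
    q=proj(c,np.c_[p[0]+r*np.cos(th),p[1]+r*np.sin(th),0*th+z]); return np.r_[q.min(0),q.max(0)]
nan=np.nan
def fit(name,z,r,tt,ss):
    out=[]
    for use in ((1,0),(0,1),(1,1)):
        def res(p):
            a=np.r_[(ext(t,p,z,r)-tt)*use[0],(ext(s,p,z,r)-ss)*use[1]]; return a[~np.isnan(a)]
        o=least_squares(res,[.5,0]); out.append(o)
    print(name,*[o.x.round(4) for o in out],out[2].fun.round(1))
fit("plate",.024,.0565,np.array([f(88,220),f(67,180),f(276,220),f(252,180)]),np.array([f(104,310),f(63,190),f(287,310),nan]))
fit("rim",.12,.0485,np.array([f(130,360),nan,f(309,360),f(122,235)]),np.array([f(103,200),f(145,240),f(297,200),nan]))
print("knob",at_z(t,(f(106,360),f(243,235)),.11),at_z(s,(f(96,200),f(47,240)),.11))
print("stem",at_z(t,(f(174,220),f(134,180)),.082),at_z(s,(f(203,310),f(75,190)),.082))
for n,uv,z in (("jar",(341,200),.1),("cap",(326,275),.006),("cup",(408,197),.045),("can",(161,186),.125)): print(n,at_z(t,uv,z))
print(ctrl.get_obs()["time_s"])
```

```text
plate [0.6063 0.1649] [0.6061 0.1681] [0.6066 0.1657] [-0.6 -0.2 -0.1 -0.1 -0.5  0.7 -0.1]
rim [ 0.5427 -0.1729] [ 0.5433 -0.1719] [ 0.5432 -0.1725] [-0.2 -0.2 -0.3 -0.8  0.1  0.4]
knob [ 0.42841153 -0.11323566] [ 0.42658245 -0.11077703]
stem [0.60791456 0.16316182] [0.60600189 0.16793143]
jar [ 0.63905032 -0.01213837]
cap [0.47967638 0.01643137]
cup [ 0.66523483 -0.17152304]
can [0.65288062 0.38609672]
0.2
```

Rim is at (0.543, -0.1725) and the lever knob at (0.4275, -0.112), 0.130 m apart as it should be. The lids are at (0.6066, 0.1657). I'll turn the tool so it closes along y, then go to the lever knob and straddle it.

The manual's scale: shifts go in shares of 50 mm and turns go in shares of 180 degrees. Converting my numbers, -0.1146 rad / 3.1416 = -0.0365.

Request:
{"method": "shift_gripper", "body": {"motion": [[[0, 0, 0, 0, 0, -0.0365], [0, 0, 0, 0, 0, -0.0365], [0, 0, 0, 0, 0, -0.0365], [0, 0, 0, 0, 0, 0]]], "finger_gap": 0.06}}

```text
time_s: 0.6
ee_pos: [0.1854, 0.5178, 0.2273]
eef_rot: [-3.141, -0.0, -3.14]
force: [0.2, 0.5, 0.3]
grip_width: 0.0652
grip_force: 0.0
```

Request:
{"method": "shift_gripper", "body": {"motion": [[[-0.27, -0.7, 0, 0, 0, 0], [-0.27, -0.7, 0, 0, 0, 0], [-0.27, -0.7, 0, 0, 0, 0], [-0.27, -0.7, 0, 0, 0, 0], [-0.27, -0.7, 0, 0, 0, 0], [-0.27, -0.7, 0, 0, 0, 0], [-0.27, -0.7, 0, 0, 0, 0], [-0.27, -0.7, 0, 0, 0, 0], [-0.27, -0.7, 0, 0, 0, 0], [0, 0, 0, 0, 0, 0]]]}}

```text
time_s: 1.6
ee_pos: [0.3078, 0.2001, 0.2276]
eef_rot: [-3.141, 0.001, 3.134]
force: [0.2, 0.2, -0.1]
grip_width: 0.0602
grip_force: 0.0
```

In the tool's units: -0.0347 m is -0.694, -0.0133 m is -0.266.

Request:
{"method": "shift_gripper", "body": {"motion": [[[-0.266, -0.694, 0, 0, 0, 0], [-0.266, -0.694, 0, 0, 0, 0], [-0.266, -0.694, 0, 0, 0, 0], [-0.266, -0.694, 0, 0, 0, 0], [-0.266, -0.694, 0, 0, 0, 0], [-0.266, -0.694, 0, 0, 0, 0], [-0.266, -0.694, 0, 0, 0, 0], [-0.266, -0.694, 0, 0, 0, 0], [-0.266, -0.694, 0, 0, 0, 0], [0, 0, 0, 0, 0, 0]]]}}

```text
time_s: 2.6
ee_pos: [0.4275, -0.1118, 0.2271]
eef_rot: [-3.141, -0.0, 3.136]
force: [-0.2, 0.1, 0.7]
grip_width: 0.0598
grip_force: 0.0
```

Run:
```python
from h import *
from station import ctrl
c=ctrl.camera("wrist"); cv2.imwrite("pics/w1.png",c["pixels"]); print(ctrl.get_obs()["ee_pos"],proj(c,[[.4275,-.112,.11],[.543,-.1725,.12]]))
```

```text
[ 0.42691318 -0.11028223  0.22699383] [[317.34092271 244.1852173 ]
 [238.81500587 394.48860829]]
```

View pics/w1.png

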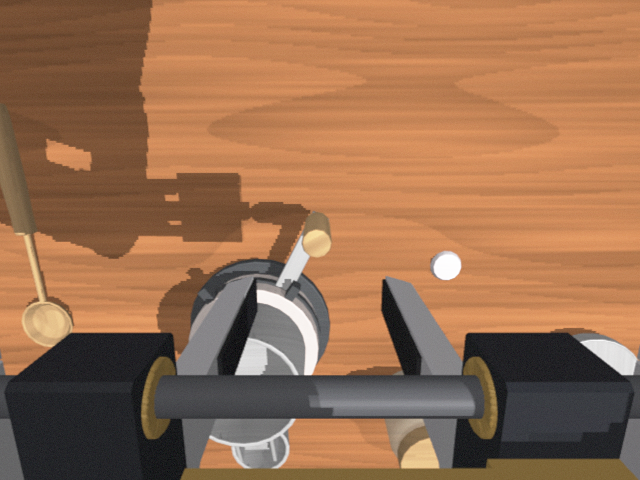

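The wrist picture shows the lever knob's top at (317,243), against a predicted (317,244), so it is centred between the fingers. Going down.

In the tool's units: 0.028 m is 0.56.

Request:
{"method": "shift_gripper", "body": {"motion": [[[0, 0, 0.56, 0, 0, 0], [0, 0, 0.56, 0, 0, 0], [0, 0, 0.56, 0, 0, 0], [0, 0, 0.56, 0, 0, 0], [0, 0, 0.56, 0, 0, 0], [0, 0, 0, 0, 0, 0]]]}}

```text
time_s: 3.25
ee_pos: [0.425, -0.1078, 0.085]
eef_rot: [3.14, -0.005, 3.141]
force: [0.2, -0.2, 0.1]
grip_width: 0.0601
grip_force: 0.0
```

Request:
{"method": "shift_gripper", "body": {"motion": [[[0, -0.2, 0, 0, 0, 0], [0, -0.18, 0, 0, 0, 0], [0.1, -0.3, 0, 0, 0, 0], [0.08, -0.3, 0, 0, 0, 0], [0.06, -0.3, 0, 0, 0, 0], [0.04, -0.3, 0, 0, 0, 0], [-0.02, -0.3, 0, 0, 0, 0], [0, 0, 0, 0, 0, 0]]]}}

```text
time_s: 4.05
ee_pos: [0.414, -0.2052, 0.0884]
eef_rot: [-3.141, 0.002, 3.14]
force: [-0.9, 3.5, 2.4]
grip_width: 0.0601
grip_force: 1.4
```

In the tool's units: -0.012 m is -0.24, -0.01 m is -0.2.

Request:
{"method": "shift_gripper", "body": {"motion": [[[-0.02, -0.24, 0, 0, 0, 0], [-0.06, -0.24, 0, 0, 0, 0], [-0.08, -0.24, 0, 0, 0, 0], [-0.1, -0.2, 0, 0, 0, 0], [0, 0, 0, 0, 0, 0], [0, 0, 0, 0, 0, 0]]]}}

```text
time_s: 4.65
ee_pos: [0.4268, -0.2494, 0.0874]
eef_rot: [3.141, 0.0, 3.141]
force: [-0.5, 3.0, 1.4]
grip_width: 0.06
grip_force: 2.1
```

In the tool's units: -0.003 m is -0.06, -0.002 m is -0.04.

Request:
{"method": "shift_gripper", "body": {"motion": [[[-0.02, -0.06, 0, 0, 0, 0], [0, -0.04, 0, 0, 0, 0], [0, 0, 0, 0, 0, 0], [0, 0, 0, 0, 0, 0]]]}}

```text
time_s: 5.05
ee_pos: [0.4281, -0.2538, 0.0874]
eef_rot: [3.141, 0.001, -3.141]
force: [2.6, 6.2, -1.3]
grip_width: 0.0604
grip_force: 3.1
```

In the tool's units: -0.002 m is -0.04.

Request:
{"method": "shift_gripper", "body": {"motion": [[[0, -0.04, 0, 0, 0, 0], [0, -0.04, 0, 0, 0, 0], [0, 0, 0, 0, 0, 0], [0, 0, 0, 0, 0, 0]]]}}

```text
time_s: 5.45
ee_pos: [0.4282, -0.2577, 0.0875]
eef_rot: [3.141, 0.001, -3.141]
force: [4.2, 7.4, -0.9]
grip_width: 0.0599
grip_force: 3.5
```

In the tool's units: -0.002 m is -0.04.

Request:
{"method": "shift_gripper", "body": {"motion": [[[0, -0.04, 0, 0, 0, 0], [0, -0.04, 0, 0, 0, 0], [0, 0, 0, 0, 0, 0]]]}}

```text
time_s: 5.75
ee_pos: [0.4287, -0.2596, 0.0873]
eef_rot: [3.137, 0.002, -3.142]
force: [11.8, 26.0, 1.8]
grip_width: 0.0602
grip_force: 12.8
```

Run:
```python
from h import *
from station import ctrl
im=[]
for n in ("scene","wrist"):
    c=ctrl.camera(n); a=np.float64([.543,-.1725])
    P=proj(c,[[a[0]+.13*np.cos(2.66+q),a[1]+.13*np.sin(2.66+q),.11] for q in (.9,1)]); print(n,P)
    u,v=P[1].astype(int); u0=max(u-50,0);v0=max(v-60,0); print(u0,v0)
    im.append(cv2.resize(c["pixels"][v0:v0+120,u0:u0+100],(400,480),interpolation=cv2.INTER_CUBIC))
cv2.imwrite("pics/lev.png",np.hstack(im))
```

```text
scene [[186.77742071 291.13529651]
 [185.12186701 296.88712591]]
135 236
wrist [[409.30731067 330.80702198]
 [377.40942689 345.1401898 ]]
327 285
```

View pics/lev.png

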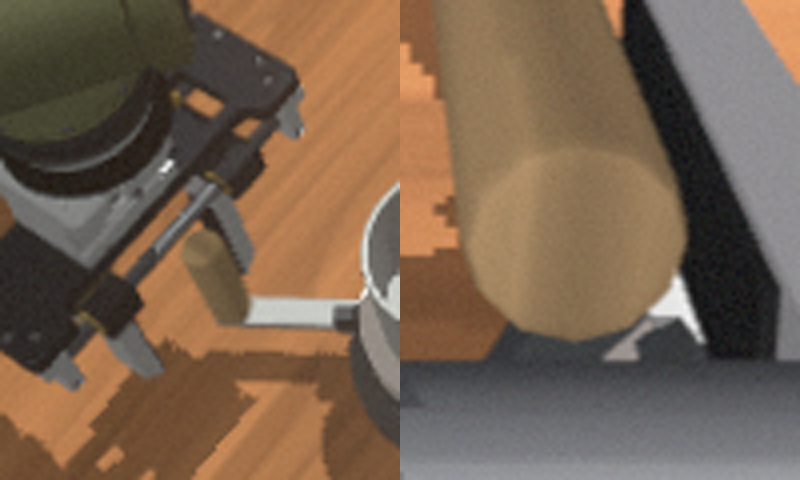

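The force jumped to 28 N, and the knob top in the scene view is at about (185,297), where a lever angle of 1.0 puts it. It is at the stop. I'll follow the lever back and then rise.

In the tool's units: 0.018 m is 0.36, 0.015 m is 0.3.

Request:
{"method": "shift_gripper", "body": {"motion": [[[0.08, 0.24, 0, 0, 0, 0], [0.08, 0.24, 0, 0, 0, 0], [0.08, 0.3, 0, 0, 0, 0], [0.06, 0.3, 0, 0, 0, 0], [0, 0.3, 0, 0, 0, 0], [-0.04, 0.3, 0, 0, 0, 0], [-0.06, 0.3, 0, 0, 0, 0], [-0.08, 0.3, 0, 0, 0, 0], [-0.1, 0.3, 0, 0, 0, 0], [0, 0.36, 0, 0, 0, 0]]]}}

```text
time_s: 6.85
ee_pos: [0.427, -0.1146, 0.0876]
eef_rot: [-3.141, 0.0, -3.141]
force: [0.4, 0.2, 0.4]
grip_width: 0.0598
grip_force: 0.0
```

Request:
{"method": "shift_gripper", "body": {"motion": [[[0, 0, 0, 0, 0, 0], [0, 0, 0, 0, 0, 0], [0, 0, -0.6, 0, 0, 0], [0, 0, -0.6, 0, 0, 0], [0, 0, -0.6, 0, 0, 0], [0, 0, -0.6, 0, 0, 0], [0, 0, -0.4, 0, 0, 0], [0, 0, 0, 0, 0, 0]]]}}

```text
time_s: 7.65
ee_pos: [0.4274, -0.1165, 0.2299]
eef_rot: [-3.14, 0.004, 3.141]
force: [0.5, 0.7, -0.4]
grip_width: 0.0599
grip_force: 0.0
```

Run:
```python
from h import *
from station import ctrl
s=ctrl.camera("scene"); cv2.imwrite("pics/s2.png",s["pixels"][200:400,140:340])
```

```text
(no output)
```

View pics/s2.png

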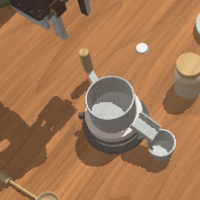

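The lever knob is back at (224,252), its start position. Now to the lids.

In the tool's units: 0.0353 m is 0.706, -0.0225 m is -0.45.

Request:
{"method": "shift_gripper", "body": {"motion": [[[-0.45, 0.706, 0, 0, 0, 0], [-0.45, 0.706, 0, 0, 0, 0], [-0.45, 0.706, 0, 0, 0, 0], [-0.45, 0.706, 0, 0, 0, 0], [-0.45, 0.706, 0, 0, 0, 0], [-0.45, 0.706, 0, 0, 0, 0], [-0.45, 0.706, 0, 0, 0, 0], [-0.45, 0.706, 0, 0, 0, 0], [0, 0, 0, 0, 0, 0], [0, 0, 0, 0, 0, 0]]]}}

```text
time_s: 8.7
ee_pos: [0.6063, 0.1668, 0.2252]
eef_rot: [-3.141, -0.003, -3.141]
force: [-0.2, -0.9, -0.1]
grip_width: 0.06
grip_force: 0.0
```

Run:
```python
from h import *
from station import ctrl
c=ctrl.camera("wrist"); o=ctrl.get_obs(); print(o["ee_pos"],o["eef_rot"])
P=proj(c,[[.607,.166,.082],[.607,.166,.052]]); print(P)
u,v=P[0].astype(int); u0,v0=u-60,v-60; print(u0,v0)
cv2.imwrite("pics/w3.png",cv2.resize(c["pixels"][v0:v0+120,u0:u0+120],None,fx=4,fy=4,interpolation=cv2.INTER_CUBIC))
```

```text
[0.60617728 0.16612892 0.22594659] [-3.14088462e+00 -2.06524237e-03  3.14136297e+00]
[[316.75765956 236.78774498]
 [316.95137624 228.31415457]]
256 176
```

View pics/w3.png

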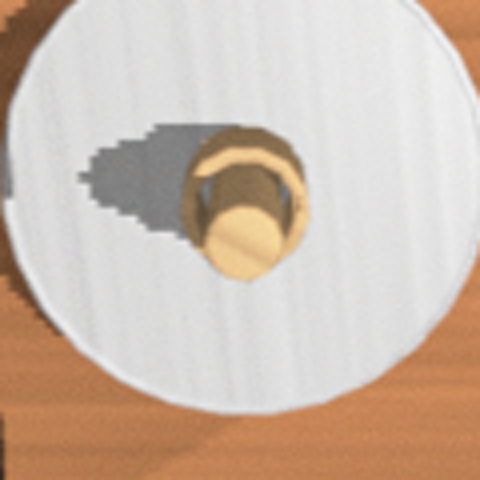

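Stem top is at (316.6,236.4), against a predicted (316.8,236.8), so the tool is centred. Going down and gripping.

In the tool's units: 0.025 m is 0.5, -0.0008 m is -0.016.

Request:
{"method": "shift_gripper", "body": {"motion": [[[-0.016, 0, 0.5, 0, 0, 0], [0, 0, 0.5, 0, 0, 0], [0, 0, 0.5, 0, 0, 0], [0, 0, 0.5, 0, 0, 0], [0, 0, 0.5, 0, 0, 0], [0, 0, 0.41, 0, 0, 0], [0, 0, 0, 0, 0, 0], [0, 0, 0, 0, 0, 0]]]}}

```text
time_s: 9.55
ee_pos: [0.6074, 0.166, 0.0827]
eef_rot: [-3.142, 0.0, 3.141]
force: [0.5, 0.3, 1.3]
grip_width: 0.0598
grip_force: 0.0
```

Request:
{"method": "shift_gripper", "body": {"motion": [[[0, 0, 0, 0, 0, 0], [0, 0, 0, 0, 0, 0], [0, 0, 0, 0, 0, 0], [0, 0, 0, 0, 0, 0], [0, 0, 0, 0, 0, 0], [0, 0, 0, 0, 0, 0], [0, 0, 0, 0, 0, 0], [0, 0, 0, 0, 0, 0]]], "finger_gap": 0.0, "grip_force": 35}}

```text
time_s: 10.35
ee_pos: [0.6074, 0.1667, 0.0819]
eef_rot: [-3.141, -0.0, 3.142]
force: [0.1, -2.5, -0.5]
grip_width: 0.0153
grip_force: 35.0
```

In the tool's units: -0.025 m is -0.5, -0.02 m is -0.4.

Request:
{"method": "shift_gripper", "body": {"motion": [[[0, 0, -0.1, 0, 0, 0], [0, 0, -0.3, 0, 0, 0], [0, 0, -0.4, 0, 0, 0], [0, 0, -0.4, 0, 0, 0], [0, 0, -0.5, 0, 0, 0], [0, 0, -0.5, 0, 0, 0], [0, 0, -0.4, 0, 0, 0], [0, 0, -0.4, 0, 0, 0], [0, 0, -0.2, 0, 0, 0], [0, 0, 0, 0, 0, 0]]]}}

```text
time_s: 11.35
ee_pos: [0.6077, 0.1671, 0.2438]
eef_rot: [3.141, 0.003, -3.141]
force: [-0.3, 0.7, -4.3]
grip_width: 0.0149
grip_force: 34.9
```

Run:
```python
from h import *
from station import ctrl
c=ctrl.camera("scene"); o=ctrl.get_obs(); print(o["ee_pos"],o["force"])
u,v=proj(c,[[.607,.166,.2]]).astype(int)[0]; u0,v0=u-75,v-40; print(u0,v0)
cv2.imwrite("pics/s3.png",cv2.resize(c["pixels"][v0:v0+120,u0:u0+150],None,fx=4,fy=4,interpolation=cv2.INTER_CUBIC))
```

```text
[0.60732416 0.16698207 0.24217097] [ 0.61908298 -1.44292509 -5.62431173]
289 134
```

View pics/s3.png

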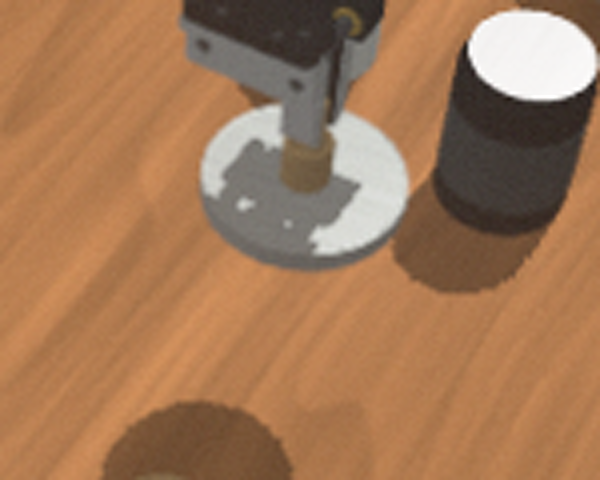

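Both lids came up level, nested below the fingers (plate centred near crop (305,180)), with 4.3 N on the wrist. Carrying them over.

In the tool's units: -0.029 m is -0.58, -0.0115 m is -0.23.

Request:
{"method": "shift_gripper", "body": {"motion": [[[0.04, -0.23, 0, 0, 0, 0], [0.11, -0.58, 0, 0, 0, 0], [0.11, -0.58, 0, 0, 0, 0], [0.11, -0.58, 0, 0, 0, 0], [0.11, -0.58, 0, 0, 0, 0], [0.11, -0.58, 0, 0, 0, 0], [0.11, -0.58, 0, 0, 0, 0], [0.11, -0.58, 0, 0, 0, 0], [0.11, -0.58, 0, 0, 0, 0], [0.11, -0.58, 0, 0, 0, 0]]]}}

```text
time_s: 12.4
ee_pos: [0.5548, -0.1073, 0.2409]
eef_rot: [3.141, -0.002, 3.141]
force: [0.7, -0.4, -4.8]
grip_width: 0.0156
grip_force: 34.9
```

Request:
{"method": "shift_gripper", "body": {"motion": [[[0.11, -0.58, 0, 0, 0, 0], [0.11, -0.58, 0, 0, 0, 0], [0.04, -0.18, 0, 0, 0, 0], [0, 0, 0, 0, 0, 0], [0, 0, 0, 0, 0, 0], [0, 0, 0, 0, 0, 0]]]}}

```text
time_s: 13.0
ee_pos: [0.543, -0.1717, 0.2418]
eef_rot: [3.141, -0.0, -3.141]
force: [-0.4, 0.1, -4.7]
grip_width: 0.0153
grip_force: 34.9
```

```bash
python3 -c "
from station import ctrl
for i in range(4):
    ctrl.camera('top'); o=ctrl.get_obs(); print(o['ee_pos'],o['eef_rot'],o['force'])"
```

```text
[ 0.5430172  -0.1716698   0.24182269] [ 3.14138525e+00 -1.97034045e-04 -3.14039871e+00] [ 0.32263868  0.34350504 -4.9211329 ]
[ 0.54305019 -0.17175836  0.24189497] [ 3.14150504e+00 -5.76920004e-05 -3.14041632e+00] [ 0.3872256  -0.06517501 -5.05238577]
[ 0.54305278 -0.17188212  0.2419482 ] [ 3.14153348e+00  1.76771403e-05 -3.14053228e+00] [ 0.8752212   0.45531466 -6.02525699]
[ 0.5430352  -0.17198072  0.24196627] [ 3.14157024e+00  3.95965907e-05 -3.14069058e+00] [-0.21731545  0.35132616 -6.13670335]
```

In the tool's units: 0.012 m is 0.24, 0.01 m is 0.2.

Request:
{"method": "shift_gripper", "body": {"motion": [[[0, 0, 0.24, 0, 0, 0], [0, 0, 0.24, 0, 0, 0], [0, 0, 0.2, 0, 0, 0], [0, 0, 0.12, 0, 0, 0], [0, 0, 0.12, 0, 0, 0], [0, 0, 0.08, 0, 0, 0], [0, 0, 0.04, 0, 0, 0], [0, 0, 0, 0, 0, 0]]]}}

```text
time_s: 14.0
ee_pos: [0.5429, -0.1726, 0.1899]
eef_rot: [3.142, -0.0, 3.142]
force: [-0.5, -0.6, -5.2]
grip_width: 0.0147
grip_force: 34.9
```

Request:
{"method": "shift_gripper", "body": {"motion": [[[0, 0, 0.02, 0, 0, 0], [0, 0, 0.02, 0, 0, 0], [0, 0, 0.02, 0, 0, 0], [0, 0, 0, 0, 0, 0]]]}}

```text
time_s: 14.4
ee_pos: [0.5428, -0.1726, 0.1869]
eef_rot: [3.142, -0.0, 3.142]
force: [-0.3, 0.2, -4.9]
grip_width: 0.015
grip_force: 34.9
```

In the tool's units: 0.001 m is 0.02.

Request:
{"method": "shift_gripper", "body": {"motion": [[[0, 0, 0.02, 0, 0, 0], [0, 0, 0, 0, 0, 0]]]}}

```text
time_s: 14.6
ee_pos: [0.5429, -0.1726, 0.186]
eef_rot: [-3.141, 0.0, 3.142]
force: [0.0, 0.5, -5.3]
grip_width: 0.0152
grip_force: 34.9
```

Request:
{"method": "shift_gripper", "body": {"motion": [[[0, 0, 0.02, 0, 0, 0], [0, 0, 0, 0, 0, 0]]]}}

```text
time_s: 14.8
ee_pos: [0.5431, -0.173, 0.1856]
eef_rot: [-3.141, 0.001, 3.141]
force: [-2.2, -3.0, 2.6]
grip_width: 0.0154
grip_force: 35.0
```

Contact came at z 0.1856 as predicted (0.1855). Releasing.

Request:
{"method": "shift_gripper", "body": {"motion": [[[0, 0, 0, 0, 0, 0], [0, 0, 0, 0, 0, 0], [0, 0, 0, 0, 0, 0], [0, 0, 0, 0, 0, 0], [0, 0, 0, 0, 0, 0], [0, 0, 0, 0, 0, 0], [0, 0, 0, 0, 0, 0]]], "finger_gap": 0.06}}

```text
time_s: 15.5
ee_pos: [0.5429, -0.1726, 0.1849]
eef_rot: [3.142, -0.0, 3.142]
force: [0.6, -0.1, 0.0]
grip_width: 0.0601
grip_force: 0.0
```

Run:
```python
from h import *
from station import ctrl
o=ctrl.get_obs(); print(o["ee_pos"],o["force"]); im=[]
for n in ("scene","top"):
    c=ctrl.camera(n); u,v=proj(c,[[.543,-.1725,.14]]).astype(int)[0]; print(n,u-50,v-60)
    im.append(cv2.resize(c["pixels"][v-60:v+60,u-50:u+50],None,fx=4,fy=4,interpolation=cv2.INTER_CUBIC))
cv2.imwrite("pics/seat.png",np.hstack(im))
```

```text
[ 0.54288497 -0.17258068  0.18493739] [ 0.58393914 -0.10018234  0.01136765]
scene 198 232
top 365 181
```

View pics/seat.png

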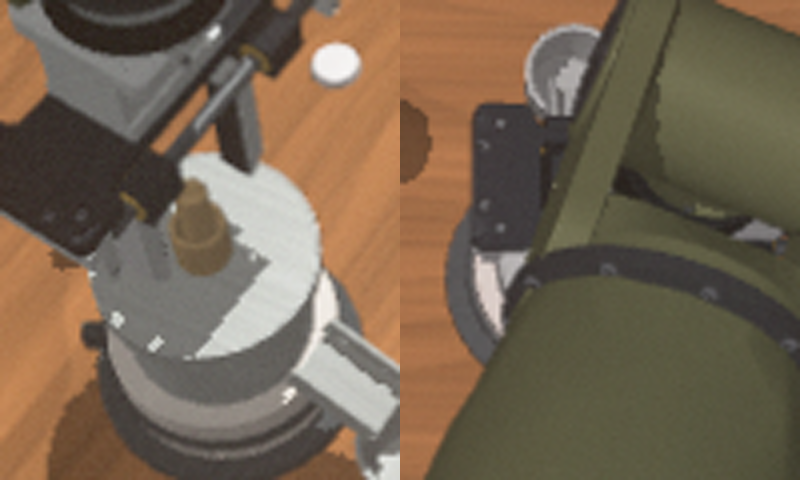

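The lids sit level on the hopper, with the stem at crop (193,190) and the collar around it. The same axis serves for the collar, so I'll go down 31 mm and grip it.

In the tool's units: 0.01 m is 0.2, 0.007 m is 0.14.

Request:
{"method": "shift_gripper", "body": {"motion": [[[0, 0, 0.2, 0, 0, 0], [0, 0, 0.2, 0, 0, 0], [0, 0, 0.14, 0, 0, 0], [0, 0, 0.08, 0, 0, 0], [0, 0, 0, 0, 0, 0], [0, 0, 0, 0, 0, 0]]]}}

```text
time_s: 16.2
ee_pos: [0.543, -0.1726, 0.1541]
eef_rot: [-3.142, 0.0, 3.142]
force: [0.4, -0.3, 1.0]
grip_width: 0.0601
grip_force: 0.0
```

Request:
{"method": "shift_gripper", "body": {"motion": [[[0, 0, 0, 0, 0, 0], [0, 0, 0, 0, 0, 0], [0, 0, 0, 0, 0, 0], [0, 0, 0, 0, 0, 0], [0, 0, 0, 0, 0, 0], [0, 0, 0, 0, 0, 0], [0, 0, 0, 0, 0, 0]]], "finger_gap": 0.0, "grip_force": 30}}

```text
time_s: 16.9
ee_pos: [0.5429, -0.1727, 0.154]
eef_rot: [-3.141, 0.0, 3.142]
force: [0.4, -1.2, 0.7]
grip_width: 0.0268
grip_force: 30.0
```

Width 27 mm means the collar is held. Lifting gently first.

In the tool's units: -0.004 m is -0.08, -0.002 m is -0.04.

Request:
{"method": "shift_gripper", "body": {"motion": [[[0, 0, -0.04, 0, 0, 0], [0, 0, -0.08, 0, 0, 0], [0, 0, -0.08, 0, 0, 0], [0, 0, 0, 0, 0, 0], [0, 0, 0, 0, 0, 0]]]}}

```text
time_s: 17.4
ee_pos: [0.5429, -0.1726, 0.164]
eef_rot: [-3.142, 0.0, -3.142]
force: [0.1, -0.0, -1.9]
grip_width: 0.0271
grip_force: 30.0
```

Only 1.9 N, so the outer lid is up alone (0.18 kg). I'll raise it to about 110 mm above where it sat.

In the tool's units: -0.012 m is -0.24, -0.008 m is -0.16.

Request:
{"method": "shift_gripper", "body": {"motion": [[[0, 0, -0.16, 0, 0, 0], [0, 0, -0.24, 0, 0, 0], [0, 0, -0.24, 0, 0, 0], [0, 0, -0.24, 0, 0, 0], [0, 0, -0.24, 0, 0, 0], [0, 0, -0.24, 0, 0, 0], [0, 0, -0.24, 0, 0, 0], [0, 0, -0.24, 0, 0, 0], [0, 0, -0.16, 0, 0, 0], [0, 0, 0, 0, 0, 0]]]}}

```text
time_s: 18.4
ee_pos: [0.5432, -0.1727, 0.2652]
eef_rot: [-3.141, 0.002, 3.142]
force: [0.4, -0.6, -2.9]
grip_width: 0.0271
grip_force: 30.0
```

Request:
{"method": "shift_gripper", "body": {"motion": [[[0, 0, 0, 0, 0, 0], [0, 0, 0, 0, 0, 0], [0, 0, 0, 0, 0, 0], [0, 0, 0, 0, 0, 0], [0, 0, 0, 0, 0, 0]]]}}

```text
time_s: 18.9
ee_pos: [0.5429, -0.1726, 0.2638]
eef_rot: [3.141, -0.0, 3.142]
force: [0.3, -0.2, -0.7]
grip_width: 0.0267
grip_force: 30.0
```

Run:
```python
from h import *
from station import ctrl
c=ctrl.camera("scene"); u,v=proj(c,[[.543,-.1725,.19]]).astype(int)[0]; print(u-80,v-70)
u0=max(u-80,0);v0=max(v-70,0)
cv2.imwrite("pics/end.png",cv2.resize(c["pixels"][v0:v0+140,u0:u0+180],None,fx=4,fy=4,interpolation=cv2.INTER_CUBIC))
```

```text
164 209
```

View pics/end.png

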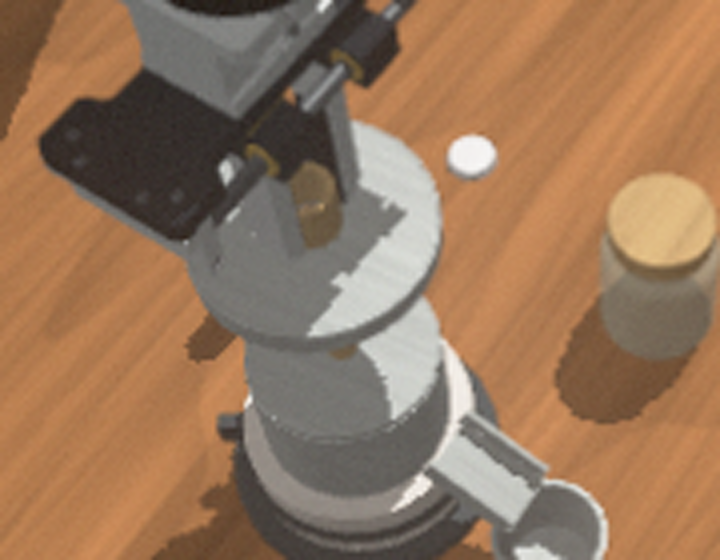

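The outer lid is held level by its collar at crop (315,205), with a gap below it. The inner lid is flush on the hopper with its stem foot at (345,350).

```bash
python3 -c "
from station import ctrl
print(ctrl.hand_in())"
```

```text
the job is handed in; nothing more can be done
None
```

I handed the job in, and no verdict came back. By my measurements the lever went to its stop and sprang back, both lids were seated together on the hopper, and the outer lid is held level by its collar about 114 mm above the rim with the inner lid still seated.

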